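# Turn the row of record weights round for the listener opposite

### The job

Move the three metal record weights from the rack they stand in to the empty rack, one to a bay and in reverse order, so that a colleague across the bench has them in our order: the weight in the middle goes to the middle bay, and the two at the ends change ends. Set each one down upright in the middle of its bay without dropping it, and leave the can, the mug and the roll of tape where they are.

Things in the scene. Friction and masses are not known exactly. Their poses are not given: they have to be found in the camera images.
- broad_mid (a point): Broad record weight: a plain aluminium cylinder 62 mm in diameter, 56 mm high, loose, about 0.4 kg. The point is its centre, half-way up (28 mm above its underside); z is its own axis, up. Round: it can be gripped at any yaw.
- slim_mid (a point): Slim record weight: a plain aluminium cylinder 40 mm in diameter, 70 mm high, loose, about 0.25 kg. The point is its centre, half-way up (35 mm above its underside); z is its own axis, up.
- stepped_mid (a point): Stepped record weight: an aluminium foot 60 mm in diameter and 10 mm high with a straight stem 30 mm in diameter above it, 66 mm high in all, loose, about 0.2 kg. The point is on its axis, half-way up (33 mm above its underside), on the stem, where it is gripped; z is its own axis, up.
- full_bay_a_floor (a point): Square shallow bay of pale plywood with a grey felt floor, 90 mm outside, 80 mm inside, walls 5 mm thick that rise only 4 mm above its floor. Fixed. This point is the centre of its floor, 18 mm above the table; z up, y along the rack's row, x across it. One of the three bays of the full rack (in a row, 110 mm from centre to centre); at the start the broad weight stands in it, wherever in the row this bay lies. The letters say nothing about the place in the row.
- full_bay_b_floor (a point): Square shallow bay of pale plywood with a grey felt floor, 90 mm outside, 80 mm inside, walls 5 mm thick that rise only 4 mm above its floor. Fixed. This point is the centre of its floor, 18 mm above the table; z up, y along the rack's row, x across it. One of the three bays of the full rack (in a row, 110 mm from centre to centre); at the start the slim weight stands in it, wherever in the row this bay lies. The letters say nothing about the place in the row.
- full_bay_c_floor (a point): Square shallow bay of pale plywood with a grey felt floor, 90 mm outside, 80 mm inside, walls 5 mm thick that rise only 4 mm above its floor. Fixed. This point is the centre of its floor, 18 mm above the table; z up, y along the rack's row, x across it. One of the three bays of the full rack (in a row, 110 mm from centre to centre); at the start the stepped weight stands in it, wherever in the row this bay lies. The letters say nothing about the place in the row.
- empty_bay_a_floor (a point): Square shallow bay of pale plywood with a grey felt floor, 90 mm outside, 80 mm inside, walls 5 mm thick that rise only 4 mm above its floor. Fixed. This point is the centre of its floor, 18 mm above the table; z up, y along the rack's row, x across it. The left-hand (+y) end bay of the empty rack, seen from the robot (three in a row, 110 mm from centre to centre); empty at the start.
- empty_bay_b_floor (a point): Square shallow bay of pale plywood with a grey felt floor, 90 mm outside, 80 mm inside, walls 5 mm thick that rise only 4 mm above its floor. Fixed. This point is the centre of its floor, 18 mm above the table; z up, y along the rack's row, x across it. The middle bay of the empty rack, seen from the robot (three in a row, 110 mm from centre to centre); empty at the start.
- empty_bay_c_floor (a point): Square shallow bay of pale plywood with a grey felt floor, 90 mm outside, 80 mm inside, walls 5 mm thick that rise only 4 mm above its floor. Fixed. This point is the centre of its floor, 18 mm above the table; z up, y along the rack's row, x across it. The right-hand (-y) end bay of the empty rack, seen from the robot (three in a row, 110 mm from centre to centre); empty at the start.
- full: The full rack: a wooden plank 335 mm long (y, along its row), 112 mm wide (x), 12 mm thick, lying fixed on the table and carrying the three full bays. Origin at the centre of its underside. The empty rack is alike; the two lie one behind the other, roughly side-on to the robot (each turned up to 0.2 rad), either one nearer. A drinks can (115 mm high), a mug (90 mm) and a roll of tape (25 mm) stand on the table beyond the racks' ends.
Mind the look-alikes: they are no part of the job. Leave any purple or red look-alike of the part that bears broad_mid alone.

How it is judged:
By the outcome, as a careful person would: the job done as asked, in the order asked, and still so for the second after the job is handed in, with the robot touching nothing.
It also fails if it takes over 104 s, if anything falls off the work surface, if the arm or the gripper's body presses on something with over 40 N, if the wrist force passes 120 N, or if a joint passes its speed limit or range.

### The arm

A 6-joint arm with a two-finger parallel gripper is mounted at the origin on the work surface. World frame = base frame: x ahead of the robot, y to its left, z up, the work surface at z = 0. Lengths are in mm, angles in rad, forces in N, time in s.
With the tool pointing down it reaches from about 350 to 925 mm from the base axis. Payload 6.4 kg.
Tool frame: the origin (TCP) lies midway between the tips of the shut fingers; the grasp point (between the pads) lies 19 mm behind it; z points along the fingers, y is the direction in which the jaws open and shut (so a half turn about z gives the same grasp; the last joint's range is limited). The gripper opens to 94 mm and grips with 3 to 60 N. Pads are 16 mm wide; open, the fingers measure 119 mm over their backs; the gripper's body (75 mm by 177 mm) begins 78 mm behind the grasp point.
Start: joints at [-1.374, 0.245, 1.558, -0, 1.339, -0.174], TCP at [235.54, -605.834, 205.455] pointing down, gripper open.
Joint ranges: [-3.13, 3.13], [-1.02, 2.26], [0.13, 2.54], [-0.95, 4.09], [0.21, 2.88], [-2.74, 2.74]. Speed limits (rad/s): [2.57, 2.57, 3.14, 3.14, 3.14, 3.14].

### API

Orientations are given as [roll, pitch, yaw] about the fixed x, y, z axes, in that order (R = Rz(yaw) Ry(pitch) Rx(roll)).
In Python, from workcell import env gives the robot as it stands.
- The arm moves only by the shell command python3 -m crank 'ROWS'. ROWS is JSON, a list of rows, each a list of 7 numbers: the shift along the tool's x, y, z scaled (see below), then the turn, a rotation vector about the tool's x, y, z scaled (see below), then the opening, from 0 (shut) to 1 (fully open). A call has 1 to 20 rows; each row is the pose to reach, as a shift and turn from the pose commanded when the call began, along the tool's axes at that moment, turning the shorter way round; what a row does not reach only later rows make up. The controller multiplies each number of a shift by 0.4 m and each number of a turn by 180 degrees. A row lasts 1/10 s, in which the tool goes at most 50 mm and 8.59 degrees, less where a joint would pass 70% of its speed; a pose out of reach is approached as far as the arm can. A call with a number of a shift or a turn outside -1 to 1 is refused whole. A call with a gripper value outside its range is refused whole. The fingers move at their own pace and stop on an object; the grip force is fixed at half the most. Time passes only in rows, so rows that repeat a pose let the fingers close. It gives the time, the measured TCP pose, the force and the opening at its end, in the units of the state.
- env.state(): the state, without advancing time (a new reading comes with each control period).
- env.capture(name): name is "scene" or "top" or "wrist"; returns the picture (420x560x3 uint8, blue, green, red); there is no depth.
- env.camera_params(name): a dict with "intrinsics" (3x3 intrinsics, pixels), "R" (3x3) and "t" (3): a world point X has camera coordinates R X + t; the wrist camera has in their place "tool_from_camera" (4x4, takes a point from camera to tool coordinates, whose origin is the TCP and whose axes are the flange's). Camera axes: x right, y down, z forward; pixel columns grow to the right and rows downward; lengths in mm; the calibration is good to about 2 mm. The wrist camera is an equidistant fisheye: a pixel r from the principal point sees the ray r / f radians off the axis. A picture is of the moment at which its call begins: read the wrist's pose just before it. camera_params takes no time and is no camera call.
- env.sign_off(): hands the job in, once; it reports no verdict.
The state is a dict: "time": time; "joint_positions": joint angles; "dq": joint speeds; "effort": joint torques, N m; "tool_pos": TCP position; "tool_rot": TCP orientation; "ft_force": force on the tool from outside, world axes, zero at the start; "wrist_torque": the same for the moment, N m; "finger_gap": finger opening in mm.
Only numpy, scipy, OpenCV 4.12 (cv2) and the standard library are available. Lean on these libraries where they do the work, as an engineer would, in place of code of your own. Each camera call takes 0.05 s, during which the arm holds its last target. There are 200 camera calls.

## Working session

There is one attempt and no reset: what is moved stays moved. The work goes in short steps, Python scripts to look and compute and a shell command to move; the robot and the scene stay as the last step left them, time stands still between calls to the robot, and variables do not carry over. Pictures are saved under pics/ and viewed, about 12 in all and at most 16, crops included, and the job is handed in when it is done.

```bash
mkdir -p pics; ls
python3 - <<'E'
from workcell import env
import cv2
print(env.state())
for n in("scene","top"):
    cv2.imwrite(f"pics/{n}0.png",env.capture(n)); print(n,env.camera_params(n))
print(env.camera_params("wrist"))
E
```

```text
pics
{'time': 0.0, 'joint_positions': array([-1.37406267e+00,  2.45799674e-01,  1.55899085e+00, -2.35936859e-05,
        1.33867600e+00, -1.74073871e-01]), 'dq': array([ 1.59626817e-03,  4.46204777e-05, -1.54727191e-03, -5.78045294e-04,
        1.05809000e-03,  1.27197904e-03]), 'effort': array([ 2.33429804e-03, -4.15825617e+01, -3.14608455e+01,  6.85635069e-02,
        3.30839097e-02, -1.47926430e-04]), 'tool_pos': array([ 235.43763751, -605.23010864,  204.36701391]), 'tool_rot': array([-3.13974312e+00, -3.01944191e-04,  3.70812697e-01]), 'ft_force': array([ 1.58947682,  0.31211279, -0.89291099]), 'wrist_torque': array([ 0.0015262 ,  0.02198165, -0.02688847]), 'finger_gap': 94.13356844299396}
scene {'intrinsics': array([[532.76900919,   0.        , 283.13177498],
       [  0.        , 532.76900919, 202.66505195],
       [  0.        ,   0.        ,   1.        ]]), 'R': array([[-0.22587316,  0.97402216, -0.01619078],
       [ 0.60671148,  0.1276526 , -0.78460563],
       [-0.76215648, -0.18704448, -0.61978372]]), 't': array([ 130.47973268, -243.13029194, 1327.77994403])}
top {'intri
[... 201 characters left out ...]
 -0.03767279],
       [-0.99220629, -0.01094609, -0.1241244 ],
       [ 0.12360853,  0.03933237, -0.99155126]]), 't': array([ -8.4756786 , 485.90955066, 770.60010804])}
{'intrinsics': array([[325.1922621 ,   0.        , 280.55901851],
       [  0.        , 325.1922621 , 212.23880273],
       [  0.        ,   0.        ,   1.        ]]), 'tool_from_camera': array([[ 4.13221154e-04, -9.62470068e-01, -2.71387540e-01,
         7.98215465e+01],
       [ 9.99999910e-01,  3.72772718e-04,  2.00593342e-04,
         1.51763885e-01],
       [-9.18992164e-05, -2.71387599e-01,  9.62470136e-01,
        -1.80451337e+02],
       [ 0.00000000e+00,  0.00000000e+00,  0.00000000e+00,
         1.00000000e+00]])}
```

View pics/scene0.png

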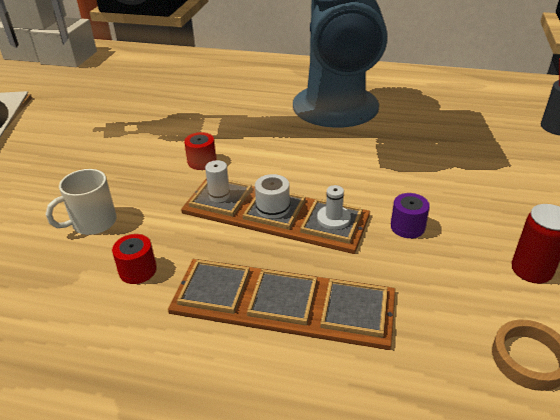

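View pics/top0.png

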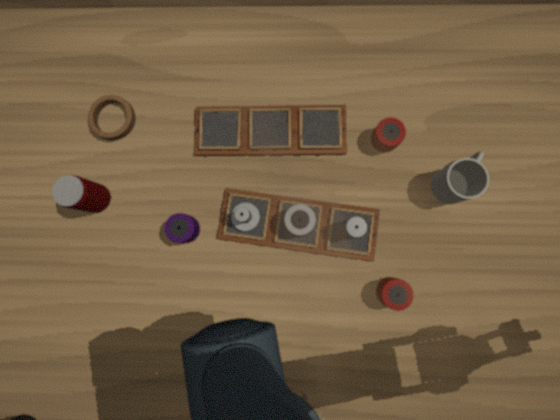

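The full rack is the nearer one, with stepped at +y, broad in the middle and slim at -y. Candidates for broad_mid in the top view are the grey cylinder (300,219), red (390,133), red (397,294) and purple (181,228). By the description it is the grey one, in the rack. I'll measure the felts by segmentation and take a close crop.

```bash
cat > h.py <<'E'
import numpy as np,cv2
from workcell import env
def onplane(n,px,z):
    p=env.camera_params(n);K,R,t=p["intrinsics"],p["R"],p["t"]
    C=-R.T@t; d=R.T@np.linalg.solve(K,[px[0],px[1],1.]); return C+d*(z-C[2])/d[2]
def wplane(px,z,pose):
    p=env.camera_params("wrist");K=p["intrinsics"];T=p["tool_from_camera"]
    u=np.array([px[0]-K[0,2],px[1]-K[1,2]]);r=np.hypot(*u);th=r/K[0,0]
    d=np.array([*(u/max(r,1e-9)*np.sin(th)),np.cos(th)])
    from scipy.spatial.transform import Rotation as Ro
    R=Ro.from_euler("xyz",pose[1]).as_matrix()
    C=R@T[:3,3]+pose[0]; d=R@T[:3,:3]@d; return C+d*(z-C[2])/d[2]
E
python3 - <<'E'
from h import *
for n in("top","scene"):
    im=cv2.imread(f"pics/{n}0.png");hsv=cv2.cvtColor(im,cv2.COLOR_BGR2HSV)
    m=((hsv[...,1]<60)&(hsv[...,2]>40)).astype(np.uint8)
    N,l,s,c=cv2.connectedComponentsWithStats(m,connectivity=4)
    for i in range(1,N):
        if 300<s[i,4]<6000:
            q=cv2.minAreaRect(np.argwhere(l==i)[:,::-1].astype(np.float32))
            print(n,s[i,4],c[i].round(1),np.round(q[0],1),np.round(onplane(n,c[i],18),1),np.round(onplane(n,q[0],18),1))
a=cv2.imread("pics/top0.png")[180:270,205:395];b=cv2.imread("pics/scene0.png")[145:260,170:380]
cv2.imwrite("pics/c1.png",np.vstack([cv2.resize(a,(760,360),interpolation=2)]))
b=cv2.resize(b,(756,414),interpolation=2);cv2.imwrite("pics/c2.png",b)
E
```

```text
top 1094 [269.8 127.9] [269.8 128. ] [651.1  17.4  18. ] [650.8  17.4  18. ]
top 1174 [320.  127.5] [320.5 127.5] [652.2 -92.1  18. ] [652.3 -93.2  18. ]
top 1126 [219.5 128.8] [219.5 128.5] [648.7 128.   18. ] [649.3 128.   18. ]
top 1976 [461.3 179.7] [460.4 180.3] [ 539.6 -389.3   18. ] [ 538.2 -387.5   18. ]
top 775 [ 67.2 190.4] [ 67.  190.5] [508.4 458.5  18. ] [508.1 458.9  18. ]
top 1234 [246.8 216.1] [246.6 216.1] [456.9  62.9  18. ] [456.9  63.2  18. ]
top 971 [300.2 221.9] [298.2 222.2] [446.1 -50.8  18. ] [445.2 -46.5  18. ]
top 913 [354.8 229.6] [350.5 230.7] [ 431.4 -165.3   18. ] [ 429.  -156.3   18. ]
top 1495 [249.1 346.5] [235.4 361.7] [189.9  51.3  18. ] [159.4  78.5  18. ]
scene 2991 [39.9 25.8] [47.5 28. ] [ -317.6 -1028.1    18. ] [-304.4 -991.7   18. ]
scene 3642 [261.1  21.6] [256.5  32. ] [-488.2 -321.    18. ] [-395.6 -311.4   18. ]
scene 2116 [333.7 104.1] [335.4 103.8] [29.3 -0.8 18. ] [27.4  3.1 18. ]
scene 424 [ 10.9 103.7] [ 13. 113.] [ 183.9 -785.3   18. ] [ 225.4 -750.4   18. ]
scene 541 [215.5 175. ] [216.2 177.6] [ 371.9 -186.5   18. ] [ 380.  -182.5   18. ]
scene 2152 [ 84.2 204.1] [ 77.8 203.9] [ 512.3 -398.4   18. ] [ 514.2 -410.8   18. ]
scene 1388 [273.5 200.1] [275.7 197.2] [427.2 -53.2  18. ] [417.8 -51.3  18. ]
scene 1437 [332.3 214.3] [334.4 211.4] [445.9  61.2  18. ] [436.9  63.6  18. ]
scene 336 [217.1 201.8] [216.  199.9] [ 454.1 -155.6   18. ] [ 449.1 -159.4   18. ]
scene 603 [546.7 215.5] [545.  216.5] [370.1 436.3  18. ] [373.6 432.8  18. ]
scene 1732 [213.8 284.9] [213.1 284.6] [655.9 -92.9  18. ] [655.4 -94.4  18. ]
scene 1868 [282.6 295.4] [281.9 294.9] [654.2  17.2  18. ] [653.5  16.   18. ]
scene 2006 [354.6 306.5] [355.1 306.2] [652.7 127.3  18. ] [651.9 127.9  18. ]
```

View pics/c1.png

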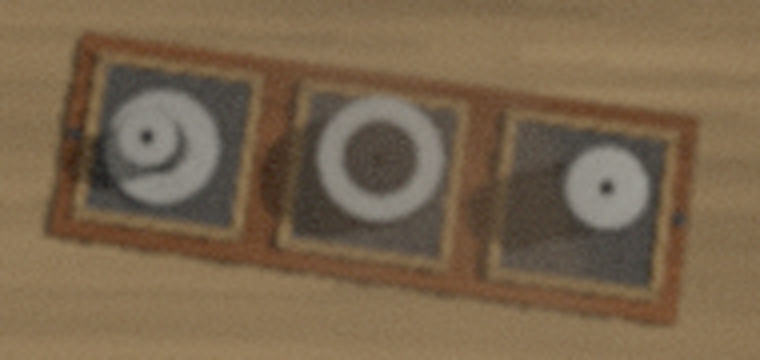

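View pics/c2.png

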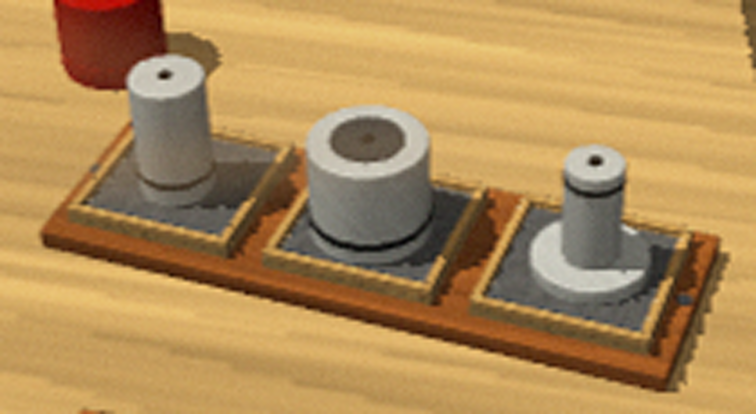

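The close crop shows that the grey broad weight at top (300,220) is the right one. The purple and red cylinders stand outside the rack.

Run:
```python
from h import *
for n,z,a,b in(("stepped",84,(147,137),(596,161)),("broad",74,(380,160),(369,138)),("slim",88,(606,187),(165,75))):
    print(n,onplane("top",((a[0]+.5)/4-.5+205,(a[1]+.5)/4-.5+180),z).round(1),onplane("scene",((b[0]+.5)/3.6-.5+170,(b[1]+.5)/3.6-.5+145),z).round(1))
for n,z,a,b in(("redA",50,(397,294),(200,143)),("redB",50,(391,133),(133,245)),("purp",50,(180,227),(411,203))):
    print(n,onplane("top",a,z).round(),onplane("scene",b,z).round())
```

```text
stepped [455.4  65.7  84. ] [458.   65.4  84. ]
broad [446.4 -48.4  74. ] [448.9 -48.7  74. ]
slim [ 433.7 -156.4   88. ] [ 436.1 -157.9   88. ]
redA [ 304. -241.   50.] [ 312. -238.   50.]
redB [ 630. -236.   50.] [ 628. -237.   50.]
purp [430. 196.  50.] [425. 196.  50.]
```

```bash
python3 -m crank '[[0.8714,-0.865,0,0,0,-0.382,1],[0.8714,-0.865,0,0,0,-0.382,1],[0.8714,-0.865,0,0,0,-0.382,1],[0.8714,-0.865,0,0,0,-0.382,1],[0.8714,-0.865,0,0,0,-0.382,1],[0.8714,-0.865,0,0,0,-0.382,1],[0.8714,-0.865,0,0,0,-0.382,1],[0.8714,-0.865,0,0,0,-0.382,1],[0.8714,-0.865,0,0,0,-0.382,1],[0.8714,-0.865,0,0,0,-0.382,1],[0.8714,-0.865,0,0,0,-0.382,1],[0.8714,-0.865,0,0,0,-0.382,1],[0.8714,-0.865,0,0,0,-0.382,1],[0.8714,-0.865,0,0,0,-0.382,1],[0.8714,-0.865,0,0,0,-0.382,1],[0.8714,-0.865,0,0,0,-0.382,1]]'
python3 - <<'E'
from h import *
s=env.state();print(s["tool_pos"],s["tool_rot"],s["joint_positions"].round(3))
cv2.imwrite("pics/w1.png",env.capture("wrist"))
E
```

```text
time: 1.7
tool_pos: [434.8, -157.8, 205.4]
tool_rot: [-3.141, -0.0, 1.569]
ft_force: [0.1, -0.3, -0.0]
finger_gap: 93.9
[ 434.78036179 -157.785138    205.41925937] [-3.14148272e+00 -2.13047019e-05  1.56934110e+00] [-0.594 -0.212  2.021 -0.     1.333 -0.593]
```

View pics/w1.png

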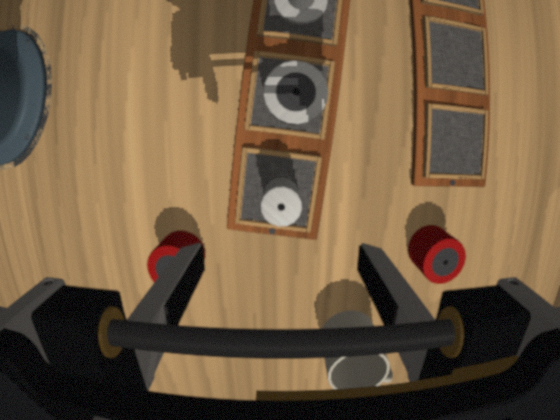

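Wrist view: slim top at (281,207), broad at (297,92), empty bays on the right (bay c felt about (457,142)).

Run:
```python
from h import *
s=env.state();P=(s["tool_pos"],s["tool_rot"])
print(s["tool_pos"],wplane((281,207),88,P).round(1),wplane((297,92),74,P).round(1))
im=cv2.imread("pics/w1.png");hsv=cv2.cvtColor(im,cv2.COLOR_BGR2HSV)
m=((hsv[...,1]<60)&(hsv[...,2]>40)).astype(np.uint8);N,l,st,c=cv2.connectedComponentsWithStats(m,connectivity=4)
for i in range(1,N):
    if st[i,4]>1500:print(st[i,4],c[i],wplane(c[i],18,P).round(1))
```

```text
[ 434.83593363 -157.63562336  205.42337219] [ 436.  -157.3   88. ] [451.2 -48.7  74. ]
2303 [301.09596179  16.51715154] [458.9  46.6  18. ]
2936 [456.08753406  55.90463215] [651.7  17.6  18. ]
4446 [22.77305443 99.18780927] [ 72.7 -16.5  18. ]
4231 [288.54195226  95.05223351] [444.6 -46.9  18. ]
3055 [455.90671031 142.17806874] [653.5 -91.9  18. ]
4363 [277.12445565 189.71029108] [ 431.6 -155.1   18. ]
2069 [163.66747221 286.58144031] [ 278.3 -285.9   18. ]
1810 [397.9679558  288.97845304] [ 594.  -289.9   18. ]
1737 [ 28.6154289  311.06217617] [  -5.3 -361.5   18. ]
1590 [532.37987421 309.79245283] [ 874.3 -359.1   18. ]
1977 [357.96661608 370.1765301 ] [ 554.5 -434.8   18. ]
```

```bash
python3 -m crank '[[0,0.0015,0.125,0,0,0,1],[0,0.0015,0.23,0,0,0,1],[0,0.0015,0.31,0,0,0,1],[0,0.0015,0.37,0,0,0,1],[0,0.0015,0.4,0,0,0,1],[0,0.0015,0.425,0,0,0,1],[0,0.0015,0.425,0,0,0,1],[0,0.0015,0.425,0,0,0,1],[0,0.0015,0.425,0,0,0,0],[0,0.0015,0.425,0,0,0,0],[0,0.0015,0.425,0,0,0,0],[0,0.0015,0.425,0,0,0,0],[0,0.0015,0.425,0,0,0,0],[0,0.0015,0.425,0,0,0,0],[0,0.0015,0.425,0,0,0,0],[0,0.0015,0.425,0,0,0,0],[0,0.0015,0.425,0,0,0,0],[0,0.0015,0.425,0,0,0,0]]'
```

```text
time: 3.55
tool_pos: [435.5, -157.0, 35.4]
tool_rot: [-3.141, -0.0, 1.571]
ft_force: [0.2, -0.1, 0.6]
finger_gap: 39.7
```

```bash
python3 -m crank '[[0,0,-0.03,0,0,0,0],[0,0,-0.1,0,0,0,0],[0,0,-0.2,0,0,0,0],[0,0,-0.27,0,0,0,0],[0.02,0.015,-0.3,0,0,0,0],[0.08,0.06,-0.3,0,0,0,0],[0.16,0.12,-0.3,0,0,0,0],[0.24,0.18,-0.3,0,0,0,0],[0.32,0.24,-0.3,0,0,0,0],[0.4,0.3,-0.3,0,0,0,0],[0.48,0.36,-0.3,0,0,0,0],[0.56,0.42,-0.3,0,0,0,0],[0.63,0.475,-0.3,0,0,0,0],[0.68,0.515,-0.3,0,0,0,0],[0.712,0.537,-0.3,0,0,0,0],[0.712,0.537,-0.3,0,0,0,0],[0.712,0.537,-0.3,0,0,0,0],[0.712,0.537,-0.3,0,0,0,0]]'
python3 - <<'E'
from h import *
s=env.state();P=(s["tool_pos"],s["tool_rot"]);print(P,s["finger_gap"])
im=env.capture("wrist");cv2.imwrite("pics/w2.png",im)
E
```

```text
time: 5.35
tool_pos: [649.6, 127.4, 154.7]
tool_rot: [-3.14, 0.0, 1.57]
ft_force: [0.8, 0.4, -2.2]
finger_gap: 40.0
(array([649.59550346, 127.37982352, 154.73219081]), array([-3.14006143e+00,  1.44403907e-04,  1.57038162e+00])) 39.98903112920245
```

View pics/w2.png

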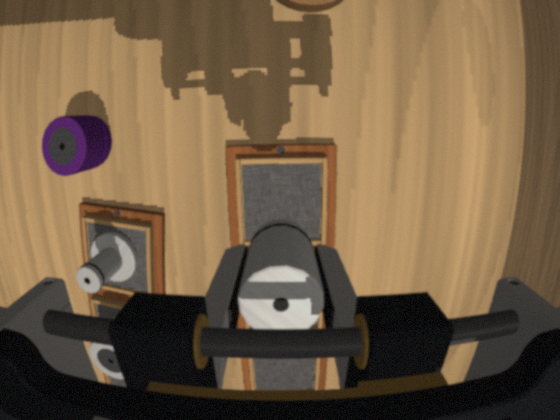

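Slim is held in the gripper over bay a (bay's far corners at about (241,165) and (323,159)). The stepped top is at (88,281).

Run:
```python
from h import *
P=(np.array([649.6,127.4,154.7]),np.array([-3.14,0,1.5704]))
for p,z in(((241,165),18),((323,159),18),((88,281),84),((281,303),208-19-16-17.+35)):print(wplane(p,z,P).round(1))
```

```text
[611.2 165.5  18. ]
[691.9 171.5  18. ]
[458.1  64.3  84. ]
[650.7 117.4 191. ]
```

```bash
python3 -m crank '[[0,0.001,0.06,0,0,0,0],[0,0.001,0.15,0,0,0,0],[0,0.001,0.22,0,0,0,0],[0,0.001,0.26,0,0,0,0],[0,0.001,0.28,0,0,0,0],[0,0.001,0.288,0,0,0,0],[0,0.001,0.294,0,0,0,0],[0,0.001,0.298,0,0,0,0],[0,0.001,0.2995,0,0,0,0],[0,0.001,0.2995,0,0,0,0],[0,0.001,0.2995,0,0,0,0]]'
```

```text
time: 6.5
tool_pos: [651.1, 127.8, 36.1]
tool_rot: [3.141, -0.0, 1.571]
ft_force: [-0.9, 0.8, -2.2]
finger_gap: 40.2
```

```bash
python3 -m crank '[[0,0,0.001,0,0,0,0],[0,0,0.002,0,0,0,0],[0,0,0.002,0,0,0,0],[0,0,0.002,0,0,0,0]]'
```

```text
time: 6.9
tool_pos: [651.1, 127.8, 35.5]
tool_rot: [3.141, 0.0, 1.571]
ft_force: [-1.2, -0.5, 2.6]
finger_gap: 39.4
```

```bash
python3 -m crank '[[0,0,0,0,0,0,1],[0,0,0,0,0,0,1],[0,0,0,0,0,0,1],[0,0,0,0,0,0,1],[0,0,0,0,0,0,1],[0,0,0,0,0,0,1],[0,0,-0.05,0,0,0,1],[0,0,-0.17,0,0,0,1],[0,0,-0.29,0,0,0,1],[0,0,-0.38,0,0,0,1],[-0.441,-0.505,-0.38,0,0,0,1],[-0.441,-0.505,-0.38,0,0,0,1],[-0.441,-0.505,-0.38,0,0,0,1],[-0.441,-0.505,-0.38,0,0,0,1],[-0.441,-0.505,-0.38,0,0,0,1],[-0.441,-0.505,-0.38,0,0,0,1],[-0.441,-0.505,-0.38,0,0,0,1],[-0.441,-0.505,-0.38,0,0,0,1],[-0.441,-0.505,-0.38,0,0,0,1]]'
python3 - <<'E'
from h import *
s=env.state();P=(s["tool_pos"],s["tool_rot"]);print(P,s["finger_gap"])
cv2.imwrite("pics/w3.png",env.capture("wrist"))
E
```

```text
time: 8.8
tool_pos: [449.6, -48.1, 187.1]
tool_rot: [3.141, -0.0, 1.572]
ft_force: [-0.3, 0.8, 0.1]
finger_gap: 94.2
(array([449.60838954, -48.1355135 , 187.05997971]), array([ 3.14114995e+00, -1.06613913e-04,  1.57188550e+00])) 94.18608301453833
```

View pics/w3.png

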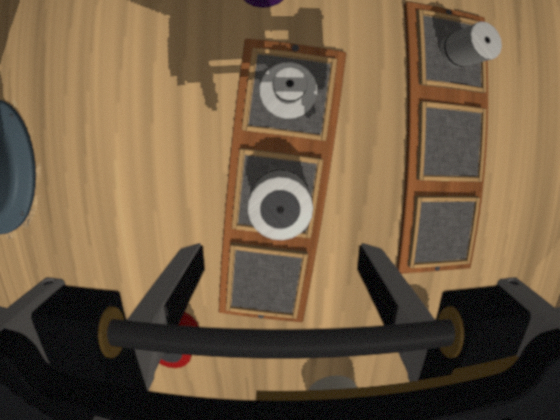

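Slim stands upright in bay a (top at (487,40)). Broad is centred between the fingers at (281,208), and the stepped top is at (290,83).

Run:
```python
from h import *
P=(np.array([449.3,-48.3,187]),np.array([3.1412,0,1.5714]))
for n,p,z in(("broad",(280.5,208.5),74),("stepped",(290,83),84),("slim",(487,40),88)):print(n,wplane(p,z,P).round(1))
im=cv2.imread("pics/w3.png");hsv=cv2.cvtColor(im,cv2.COLOR_BGR2HSV)
m=((hsv[...,1]<60)&(hsv[...,2]>40)).astype(np.uint8);N,l,st,c=cv2.connectedComponentsWithStats(m,connectivity=4)
for i in range(1,N):
    if st[i,4]>1500 and c[i][0]>400:print(c[i],wplane(c[i],18,P).round(1))
```

```text
broad [450.1 -48.2  74. ]
stepped [458.1  65.8  84. ]
slim [652.5 127.8  88. ]
[458.62255639  49.68471178] [659.1 130.9  18. ]
[451.86845909 142.44955189] [651.4  17.7  18. ]
[443.82895623 230.8962963 ] [653.4 -91.6  18. ]
[532.41876574 309.87720403] [ 867.6 -235.3   18. ]
```

```bash
python3 -m crank '[[0.0005,0.0012,0.11,0,0,0,1],[0.0005,0.0012,0.22,0,0,0,1],[0.0005,0.0012,0.31,0,0,0,1],[0.0005,0.0012,0.36,0,0,0,1],[0.0005,0.0012,0.385,0,0,0,1],[0.0005,0.0012,0.396,0,0,0,1],[0.0005,0.0012,0.396,0,0,0,1],[0.0005,0.0012,0.396,0,0,0,1],[0.0005,0.0012,0.396,0,0,0,0],[0.0005,0.0012,0.396,0,0,0,0],[0.0005,0.0012,0.396,0,0,0,0],[0.0005,0.0012,0.396,0,0,0,0],[0.0005,0.0012,0.396,0,0,0,0],[0.0005,0.0012,0.396,0,0,0,0],[0.0005,0.0012,0.396,0,0,0,0],[0.0005,0.0012,0.396,0,0,0,0],[0.0005,0.0012,0.396,0,0,0,0],[0.0005,0.0012,0.396,0,0,0,0]]'
```

```text
time: 10.65
tool_pos: [449.3, -48.5, 28.6]
tool_rot: [-3.141, 0.0, 1.571]
ft_force: [-2.6, 0.7, 4.2]
finger_gap: 62.0
```

```bash
python3 -m crank '[[0,0,-0.03,0,0,0,0],[0,0,-0.1,0,0,0,0],[0,0,-0.2,0,0,0,0],[0,0,-0.27,0,0,0,0],[0.005,0.015,-0.3,0,0,0,0],[0.02,0.06,-0.3,0,0,0,0],[0.047,0.145,-0.3,0,0,0,0],[0.075,0.23,-0.3,0,0,0,0],[0.1,0.31,-0.3,0,0,0,0],[0.127,0.39,-0.3,0,0,0,0],[0.15,0.46,-0.3,0,0,0,0],[0.1645,0.5065,-0.29,0,0,0,0],[0.1645,0.5065,-0.22,0,0,0,0],[0.1645,0.5065,-0.14,0,0,0,0],[0.1645,0.5065,-0.08,0,0,0,0],[0.1645,0.5065,-0.04,0,0,0,0],[0.1645,0.5065,-0.02,0,0,0,0],[0.1645,0.5065,-0.02,0,0,0,0],[0.1645,0.5065,-0.02,0,0,0,0]]'
```

```text
time: 12.55
tool_pos: [652.8, 17.3, 37.5]
tool_rot: [3.14, 0.0, 1.571]
ft_force: [0.8, -0.4, -3.5]
finger_gap: 61.5
```

```bash
python3 -m crank '[[0,0,0.008,0,0,0,0],[0,0,0.014,0,0,0,0],[0,0,0.018,0,0,0,0],[0,0,0.019,0,0,0,0],[0,0,0.019,0,0,0,0]]'
```

```text
time: 13.05
tool_pos: [651.9, 17.4, 28.9]
tool_rot: [-3.142, -0.0, 1.571]
ft_force: [0.1, -0.1, -3.4]
finger_gap: 61.7
```

Still hanging (-3.4 N), so I'll lower gently until contact.

```bash
python3 -m crank '[[0,0,0.001,0,0,0,0],[0,0,0.002,0,0,0,0],[0,0,0.0025,0,0,0,0],[0,0,0.0025,0,0,0,0]]'
```

```text
time: 13.45
tool_pos: [652.0, 17.3, 28.7]
tool_rot: [-3.142, 0.0, 1.571]
ft_force: [-3.1, 0.3, 5.1]
finger_gap: 61.4
```

```bash
python3 -m crank '[[0,0,0,0,0,0,1],[0,0,0,0,0,0,1],[0,0,0,0,0,0,1],[0,0,0,0,0,0,1],[0,0,0,0,0,0,1],[0,0,0,0,0,0,1],[0,0,-0.05,0,0,0,1],[0,0,-0.17,0,0,0,1],[0,0,-0.29,0,0,0,1],[0,0,-0.4,0,0,0,1],[0.1205,-0.485,-0.4,0,0,0,1],[0.1205,-0.485,-0.4,0,0,0,1],[0.1205,-0.485,-0.4,0,0,0,1],[0.1205,-0.485,-0.4,0,0,0,1],[0.1205,-0.485,-0.4,0,0,0,1],[0.1205,-0.485,-0.4,0,0,0,1],[0.1205,-0.485,-0.4,0,0,0,1],[0.1205,-0.485,-0.4,0,0,0,1]]'
python3 - <<'E'
from h import *
s=env.state();P=(s["tool_pos"],s["tool_rot"]);print(P,s["finger_gap"])
cv2.imwrite("pics/w4.png",env.capture("wrist"))
E
```

```text
time: 15.25
tool_pos: [459.5, 65.1, 188.4]
tool_rot: [3.141, 0.0, 1.57]
ft_force: [0.2, 0.4, 0.0]
finger_gap: 93.8
(array([459.46386353,  65.10208226, 188.43329086]), array([3.14070672e+00, 1.22318377e-04, 1.57029486e+00])) 93.84261137698027
```

View pics/w4.png

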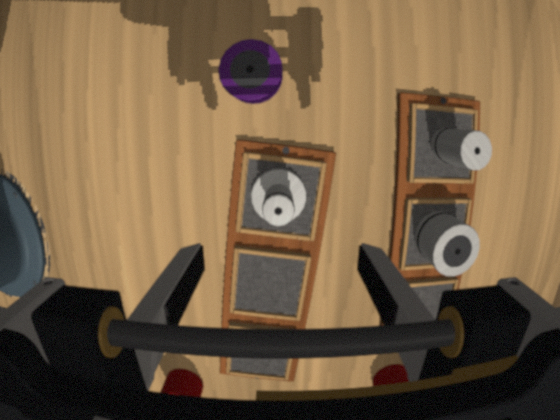

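Run:
```python
from h import *
s=env.state();print(s["tool_pos"])
P=(np.array([457.8,65.6,187.8]),np.array([3.1414,0,1.5708]))
for n,p,z in(("broad",(457,251),74),("stepped",(278,210.5),84),("slim",(477,151),88)):print(n,wplane(p,z,P).round(1))
```

```text
[459.25323999  65.14548678 188.20374222]
broad [651.2  17.9  74. ]
stepped [456.3  66.3  84. ]
slim [650.6 128.   88. ]
```

```bash
python3 -m crank '[[0.001,-0.0015,0.11,0,0,0,1],[0.001,-0.0015,0.22,0,0,0,1],[0.001,-0.0015,0.3,0,0,0,1],[0.001,-0.0015,0.345,0,0,0,1],[0.001,-0.0015,0.37,0,0,0,1],[0.001,-0.0015,0.382,0,0,0,1],[0.001,-0.0015,0.382,0,0,0,1],[0.001,-0.0015,0.382,0,0,0,1],[0.001,-0.0015,0.382,0,0,0,0],[0.001,-0.0015,0.382,0,0,0,0],[0.001,-0.0015,0.382,0,0,0,0],[0.001,-0.0015,0.382,0,0,0,0],[0.001,-0.0015,0.382,0,0,0,0],[0.001,-0.0015,0.382,0,0,0,0],[0.001,-0.0015,0.382,0,0,0,0],[0.001,-0.0015,0.382,0,0,0,0],[0.001,-0.0015,0.382,0,0,0,0],[0.001,-0.0015,0.382,0,0,0,0]]'
```

```text
time: 17.1
tool_pos: [457.2, 66.0, 35.0]
tool_rot: [-3.141, 0.0, 1.571]
ft_force: [-1.1, -0.5, 0.2]
finger_gap: 29.5
```

```bash
python3 -m crank '[[0,0,-0.03,0,0,0,0],[0,0,-0.1,0,0,0,0],[0,0,-0.2,0,0,0,0],[0,0,-0.27,0,0,0,0],[-0.012,0.015,-0.3,0,0,0,0],[-0.05,0.062,-0.3,0,0,0,0],[-0.11,0.136,-0.3,0,0,0,0],[-0.17,0.21,-0.3,0,0,0,0],[-0.23,0.285,-0.3,0,0,0,0],[-0.29,0.36,-0.3,0,0,0,0],[-0.34,0.421,-0.3,0,0,0,0],[-0.38,0.47,-0.3,0,0,0,0],[-0.396,0.49,-0.29,0,0,0,0],[-0.396,0.49,-0.22,0,0,0,0],[-0.396,0.49,-0.14,0,0,0,0],[-0.396,0.49,-0.08,0,0,0,0],[-0.396,0.49,-0.04,0,0,0,0],[-0.396,0.49,-0.02,0,0,0,0],[-0.396,0.49,-0.02,0,0,0,0],[-0.396,0.49,-0.02,0,0,0,0]]'
```

```text
time: 19.1
tool_pos: [654.1, -92.6, 44.2]
tool_rot: [3.14, 0.001, 1.571]
ft_force: [0.9, -0.2, -2.1]
finger_gap: 30.1
```

```bash
python3 -m crank '[[0,0,0.008,0,0,0,0],[0,0,0.014,0,0,0,0],[0,0,0.018,0,0,0,0],[0,0,0.0195,0,0,0,0],[0,0,0.0205,0,0,0,0],[0,0,0.0205,0,0,0,0]]'
```

```text
time: 19.7
tool_pos: [653.4, -92.5, 35.1]
tool_rot: [3.142, 0.0, 1.571]
ft_force: [-1.6, 1.2, -1.6]
finger_gap: 29.6
```

```bash
python3 -m crank '[[0,0,0.001,0,0,0,0],[0,0,0.002,0,0,0,0],[0,0,0.002,0,0,0,0],[0,0,0.002,0,0,0,0]]'
```

```text
time: 20.1
tool_pos: [653.4, -92.5, 35.1]
tool_rot: [-3.141, 0.0, 1.571]
ft_force: [-4.1, 0.9, 5.2]
finger_gap: 29.6
```

```bash
python3 -m crank '[[0,0,0,0,0,0,1],[0,0,0,0,0,0,1],[0,0,0,0,0,0,1],[0,0,0,0,0,0,1],[0,0,0,0,0,0,1],[0,0,0,0,0,0,1],[0,0,0,0,0,0,1],[0,0,-0.05,0,0,0,1],[0,0,-0.17,0,0,0,1],[0,0,-0.29,0,0,0,1],[0,0,-0.4,0,0,0,1],[0,-0.6,-0.4,0,0,0,1],[0,-0.6,-0.4,0,0,0,1],[0,-0.6,-0.4,0,0,0,1],[0,-0.6,-0.4,0,0,0,1],[0,-0.6,-0.4,0,0,0,1],[0,-0.6,-0.4,0,0,0,1],[0,-0.6,-0.4,0,0,0,1],[0,-0.6,-0.4,0,0,0,1]]'
python3 - <<'E'
from h import *
a=env.capture("top")[85:175,180:360];b=env.capture("scene")[225:350,160:400]
cv2.imwrite("pics/f.png",np.vstack([cv2.resize(a,(540,270),interpolation=2),cv2.resize(b,(540,281),interpolation=2)]))
E
```

```text
time: 22.0
tool_pos: [414.4, -92.8, 194.7]
tool_rot: [3.14, 0.0, 1.571]
ft_force: [-0.0, 0.2, 0.1]
finger_gap: 94.1
```

View pics/f.png

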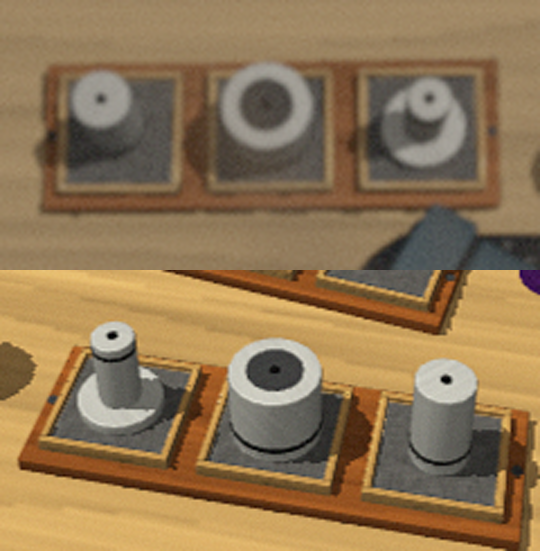

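Both views show all three weights upright, with slim at +y, broad in the middle and stepped at -y. As a number check, I'll measure the tops against the bay centres and then hand in.

Run:
```python
from h import *
for n,z,a,b in(("slim",88,(101,99),(446,379)),("broad",74,(266,104),(275,369)),("stepped",84,(429,99),(112,335))):
    print(n,onplane("top",((a[0]+.5)/3-.5+180,(a[1]+.5)/3-.5+85),z).round(1),onplane("scene",((b[0]+.5)/2.25-.5+160,(b[1]-270+.5)/2.25-.5+225),z).round(1))
print(env.sign_off())
```

```text
slim [649.  127.3  88. ] [651.9 127.2  88. ]
broad [650.7  17.1  74. ] [652.6  16.8  74. ]
stepped [650.9 -92.6  84. ] [654.3 -93.6  84. ]
the job is handed in; nothing more can be done
None
```

All three weights are in the empty rack in reverse order: slim in bay a (+y), broad in the middle bay and stepped in bay c (-y). I lowered each one until the wrist force showed contact (about 3–5 N) before opening the gripper, and I handed the job in at about 22 s.

- **Position:** the final top and scene views show all three upright. Each is within about 3 mm of its measured bay centre. The two cameras disagree by 2–3.5 mm in x, which is about their calibration error.
- **Everything else:** I never moved the gripper close to the can, the mug, the tape or the red and purple look-alikes. The final crops did not cover those objects, so I did not check them again. The highest force I read was about 6–7 N. The gripper was open and clear of everything at the end, and no check failed.

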